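# Put the vial rack right and lock it

### The arm

A 6-joint arm with a two-finger parallel gripper is mounted at the origin on the work surface. World frame = base frame: x ahead of the robot, y to its left, z up, the work surface at z = 0. Lengths are in m, angles in rad, forces in N, time in s.
With the tool pointing down it reaches from about 0.25 to 0.85 m from the base axis. Payload 12.5 kg.
Tool frame: the origin (TCP) lies midway between the tips of the shut fingers; the grasp point (between the pads) lies 19 mm behind it; y points along the fingers, x is the direction in which the jaws open and shut, and the axes are right-handed (so a half turn about y gives the same grasp; the last joint's range is limited). The gripper opens to 93 mm and grips with 3 to 60 N. Pads are 15 mm wide; open, the fingers measure 128 mm over their backs; the gripper's body (75 mm by 188 mm) begins 65 mm behind the grasp point.
Start: joints at [1.034, 0.351, 1.652, -0, 1.139, -0.085], TCP at [0.24, 0.495, 0.219] pointing down, gripper open.
Joint ranges: [-2.75, 2.75], [-0.79, 2.1], [0.01, 2.65], [-1.57, 4.71], [0.07, 3.14], [-2.87, 2.87]. Speed limits (rad/s): [2.22, 2.22, 2.79, 3.14, 3.14, 3.14].

### API

Orientations are given as a unit quaternion [w, x, y, z].
In Python, from bench import env gives the robot as it stands.
- The arm moves only by the shell command python3 -m inch 'ROWS' [OPENING] [FORCE]. ROWS is JSON, a list that holds one entry, the list of rows, each a list of 6 numbers: the shift along the world's x, y, z in cm, then the turn, a rotation vector about the world's x, y, z in rad. A call has 1 to 10 rows; each row is the pose to reach, as a shift and turn from the pose measured when the call began; what a row does not reach only later rows make up. A row lasts 1/10 s, in which the tool goes at most 50 mm and 8.59 degrees, less where a joint would pass 70% of its speed; a pose out of reach is approached as far as the arm can. A call with a gripper value outside its range is refused whole. OPENING is the finger opening in cm, from 0 to 9.3, set as the call begins (- or left out, the last holds). The fingers move at their own pace and stop on an object; FORCE is the grip in N (left out, the last holds). Time passes only in rows, so rows that repeat a pose let the fingers close. It gives the time, the measured TCP pose, the force and the opening at its end, in the units of the state.
- env.get_obs(): the state, without advancing time (a new reading comes with each control period).
- env.read_camera(name): name is "scene" or "top"; returns a dict with "color" (420x560x3 uint8, red, green, blue), "intrinsics" (3x3 intrinsics, pixels), "rvec" (rotation vector, rad) and "tvec" (3), from world to camera coordinates, as OpenCV has them. Camera axes: x right, y down, z forward; pixel columns grow to the right and rows downward; lengths in m; the calibration is good to about 2 mm. A picture is of the moment at which its call begins. There is no depth.
- env.close_job(): hands the job in, once; it reports no verdict.
The state is a dict: "time": time; "qpos": joint angles; "joint_velocities": joint speeds; "effort": joint torques, N m; "tcp_pos": TCP position; "tcp_rot": TCP orientation; "contact_force": force on the tool from outside, world axes, zero at the start; "wrist_torque": the same for the moment, N m; "finger_gap": finger opening in m.
Only numpy, scipy, OpenCV 4.12 (cv2) and the standard library are available. Lean on these libraries where they do the work, as an engineer would, in place of code of your own. Each camera call takes 0.05 s, during which the arm holds its last target.

### The job

The sample rack on the bench should hold four tall vials, but one of them is a short one: take the short vial out of the rack and set it down gently in the empty steel discard tray, then stand the tall vial from the two-pocket stock stand upright in the gap. Then lock the rack by turning the black bar knob clockwise until it clicks past its detent and stays there when released. Do not drop the vials, leave the rack's other three vials and the short vial in stock where they are, and do not disturb the bottle, the jar or the spanner.

Things in the scene. Friction and masses are not known exactly. Their poses are not given: they have to be found in the camera images.
- carrier: fixed aluminium plate 110 x 345 x 5 mm with the grey vial rack and the black knob. Origin under its centre on the bench, z up. Four pockets in a row at x = 0, y = -130, -78, -26, +26 mm; knob axis at x = 0, y = +115 mm. Rack walls (42 mm wide over all in x) rise to 16 mm above the bench: keep fingertips above that. Two dark guides (17 mm high) at y = +160 mm hold the knob's spring plunger; leave it.
- pocket0 (a point): centre of the floor of rack pocket 0, 7 mm above the bench. The pocket is square, 28 x 28 mm inside, 9 mm deep, its sides along the carrier's x and y. At the start every pocket holds a vial.
- pocket1 (a point): centre of the floor of rack pocket 1, 7 mm above the bench. The pocket is square, 28 x 28 mm inside, 9 mm deep, its sides along the carrier's x and y. At the start every pocket holds a vial.
- pocket2 (a point): centre of the floor of rack pocket 2, 7 mm above the bench. The pocket is square, 28 x 28 mm inside, 9 mm deep, its sides along the carrier's x and y. At the start every pocket holds a vial.
- pocket3 (a point): centre of the floor of rack pocket 3, 7 mm above the bench. The pocket is square, 28 x 28 mm inside, 9 mm deep, its sides along the carrier's x and y. At the start every pocket holds a vial.
- wrong_mid (a point): the wrong vial, in one of the rack's pockets: short amber glass vial, 22.5 mm diameter, with crimped aluminium cap 20 mm diameter and 10 mm high; the straight glass wall runs from the underside to 13 mm below the top. 46 mm high over all, about 27 g. This point lies on its axis half-way up (23 mm above its underside), z along the axis.
- tall_a_mid (a point): one of the three right vials in the rack, stays there: tall amber glass vial, 22.5 mm diameter, with crimped aluminium cap 20 mm diameter and 10 mm high; the straight glass wall runs from the underside to 13 mm below the top. 70 mm high over all, about 40 g. This point lies on its axis half-way up (35 mm above its underside), z along the axis.
- tall_b_mid (a point): one of the three right vials in the rack, stays there: tall amber glass vial, 22.5 mm diameter, with crimped aluminium cap 20 mm diameter and 10 mm high; the straight glass wall runs from the underside to 13 mm below the top. 70 mm high over all, about 40 g. This point lies on its axis half-way up (35 mm above its underside), z along the axis.
- tall_c_mid (a point): one of the three right vials in the rack, stays there: tall amber glass vial, 22.5 mm diameter, with crimped aluminium cap 20 mm diameter and 10 mm high; the straight glass wall runs from the underside to 13 mm below the top. 70 mm high over all, about 40 g. This point lies on its axis half-way up (35 mm above its underside), z along the axis.
- spare_tall_mid (a point): the spare that must go into the rack, standing in one pocket of the stock stand: tall amber glass vial, 22.5 mm diameter, with crimped aluminium cap 20 mm diameter and 10 mm high; the straight glass wall runs from the underside to 13 mm below the top. 70 mm high over all, about 40 g. This point lies on its axis half-way up (35 mm above its underside), z along the axis.
- spare_short_mid (a point): another short vial, standing in the other pocket of the stock stand; stays there: short amber glass vial, 22.5 mm diameter, with crimped aluminium cap 20 mm diameter and 10 mm high; the straight glass wall runs from the underside to 13 mm below the top. 46 mm high over all, about 27 g. This point lies on its axis half-way up (23 mm above its underside), z along the axis.
- stock: fixed stock stand 136 x 64 mm, origin under its centre on the bench, with two pockets 28 x 28 mm inside and 9 mm deep at x = -32 and +32 mm of its own x axis; pocket floors 7 mm and wall tops 16 mm above the bench.
- discard: fixed shallow steel discard tray, empty at the start, 140 (x) x 120 (y) mm, walls 4 mm thick and 15 mm high, inner floor about 4 mm above the bench. Origin under its centre on the bench.
- lock_knob_grip (a point): point on the vertical axis of the black knob, 42.5 mm above the bench, the height to grip. The grip is an upright bar 44 mm long, 14 mm thick, from 18.5 to 54.5 mm above the bench, with a white line on top, on a disc of 44 mm diameter. The bar lies along this point's own x axis, which turns with the knob. A steel tongue at its foot (top 19 mm above the bench) reaches 49 mm from the axis.
- lock_knob (a joint): turn of the knob in rad: about 0 unlocked (bar along the carrier's x axis), grows clockwise seen from above, stop at 1.2. A spring detent resists with up to about 0.16 N m; its top is at 0.6: let go before it and the knob springs back to 0; past it the knob snaps on and rests locked at 1.2, its tongue over the rack's end flange.
- bottle: bystander: small capped reagent bottle, 52 mm diameter, 85 mm high, origin under its centre.
- jar: bystander: white screw jar, 60 mm diameter, 50 mm high, origin under its centre.
- spanner: bystander: steel spanner 120 mm long lying along its own x axis.

How it is judged:
On the way, in this order (a step that is already met when the one before it is completed fails the run):
1. the short vial from the rack lies or stands in the discard tray, released (x of wrong_mid in the frame of discard between -0.068 and 0.068 m and y of wrong_mid in the frame of discard between -0.058 and 0.058 m and height (world z) of wrong_mid below 0.035 m and contact force between wrong and the fingers below 0.05 N), for 0.2 s.
2. the tall spare stands upright at the bottom of a rack pocket, released ((horizontal distance between spare_tall_mid and pocket0 below 0.01 m or horizontal distance between spare_tall_mid and pocket1 below 0.01 m or horizontal distance between spare_tall_mid and pocket2 below 0.01 m or horizontal distance between spare_tall_mid and pocket3 below 0.01 m) and angle between spare_tall_mid's own z axis and vertical below 0.2 rad and height (world z) of spare_tall_mid below 0.046 m and contact force between spare_tall and the fingers below 0.05 N), for 0.2 s.
3. the knob is turned past its detent (value of joint lock_knob above 1 rad), for 0.2 s.
At the end, for the whole second after the job is handed in: The wrong short vial rests in the discard tray; the tall spare and the three other tall vials stand upright (within 0.2 rad) at the bottom of the rack's pockets (within 10 mm of the pocket's centre, 4 mm of the floor); the knob stays past its detent, above 1.05 rad; all are released and at rest (all of step 1 and all of step 2 and (horizontal distance between tall_a_mid and pocket0 below 0.01 m or horizontal distance between tall_a_mid and pocket1 below 0.01 m or horizontal distance between tall_a_mid and pocket2 below 0.01 m or horizontal distance between tall_a_mid and pocket3 below 0.01 m) and angle between each of tall_a_mid, tall_b_mid, tall_c_mid's own z axis and vertical below 0.2 rad and height (world z) of each of tall_a_mid, tall_b_mid, tall_c_mid below 0.046 m and (horizontal distance between tall_b_mid and pocket0 below 0.01 m or horizontal distance between tall_b_mid and pocket1 below 0.01 m or horizontal distance between tall_b_mid and pocket2 below 0.01 m or horizontal distance between tall_b_mid and pocket3 below 0.01 m) and (horizontal distance between tall_c_mid and pocket0 below 0.01 m or horizontal distance between tall_c_mid and pocket1 below 0.01 m or horizontal distance between tall_c_mid and pocket2 below 0.01 m or horizontal distance between tall_c_mid and pocket3 below 0.01 m) and value of joint lock_knob above 1.05 rad and velocity of joint lock_knob below 0.1 rad/s and linear speed of each of wrong, spare_tall below 0.05 m/s); the robot touches nothing.
It fails at once if the short vial is let go more than about 35 mm above its resting height (dropped) (contact force between wrong and the fingers below 0.05 N and height (world z) of wrong_mid above 0.065 m).
It fails at once if the tall spare is let go more than about 35 mm above its resting height (dropped) (contact force between spare_tall and the fingers below 0.05 N and height (world z) of spare_tall_mid above 0.077 m).
It fails at once if a right vial of the rack is moved out of its place (distance of any of tall_a_mid, tall_b_mid, tall_c_mid from where it was at the start of the episode above 0.02 m).
It fails at once if the short vial in stock is moved out of its place (distance of spare_short_mid from where it was at the start of the episode above 0.02 m).
It fails at once if the bottle, jar or spanner is displaced by more than 20 mm (distance of any of bottle, jar, spanner from where it was at the start of the episode above 0.02 m).
It also fails if it takes over 72 s, if anything falls off the work surface, if the arm or the gripper's body presses on something with over 40 N, if the wrist force passes 120 N, or if a joint passes its speed limit or range.

## Working session

There is one attempt and no reset: what is moved stays moved. The work goes in short steps, Python scripts to look and compute and a shell command to move; the robot and the scene stay as the last step left them, time stands still between calls to the robot, and variables do not carry over. Pictures are saved under pics/ and viewed, and the job is handed in when it is done.

```bash
mkdir -p pics; ls
cat > h.py <<'E'
import numpy as np, cv2
from bench import env
def cam(n,save=None):
    c=env.read_camera(n)
    if save: cv2.imwrite('pics/'+save,cv2.cvtColor(c['color'],cv2.COLOR_RGB2BGR))
    return c
def ray(c,uv,z):
    R=cv2.Rodrigues(np.array(c['rvec'],float))[0];t=np.array(c['tvec'],float).ravel()
    d=R.T@np.linalg.inv(np.array(c['intrinsics']))@np.array([uv[0],uv[1],1.]);o=-R.T@t
    return o+d*(z-o[2])/d[2]
def proj(c,p):
    return cv2.projectPoints(np.array(p,float).reshape(-1,3),np.array(c['rvec'],float),np.array(c['tvec'],float),np.array(c['intrinsics'],float),None)[0].reshape(-1,2)
E
python3 - <<'E'
from h import *
for n in('top','scene'):
    c=cam(n,n+'0.png'); R=cv2.Rodrigues(np.array(c['rvec'],float))[0]
    print(n,-R.T@np.ravel(c['tvec']),R.round(2).tolist(),np.array(c['intrinsics']).tolist())
    cv2.imwrite('pics/%s0.png'%n,cv2.resize(cv2.cvtColor(c['color'],cv2.COLOR_RGB2BGR),(800,600),interpolation=cv2.INTER_CUBIC))
print(env.get_obs())
E
```

```text
pics
top [0.42438278 0.00161978 1.34448802] [[-0.03, -1.0, 0.01], [-1.0, 0.03, -0.06], [0.06, -0.01, -1.0]] [[491.5030806876011, 0.0, 283.4668877500176], [0.0, 491.5030806876011, 204.40164466139035], [0.0, 0.0, 1.0]]
scene [ 0.918516   -0.58012295  0.57382685] [[0.83, 0.56, -0.02], [0.32, -0.5, -0.8], [-0.46, 0.66, -0.6]] [[430.1214803974623, 0.0, 271.77474408846734], [0.0, 430.1214803974623, 212.74046081931735], [0.0, 0.0, 1.0]]
{'time': 0.1, 'qpos': array([ 1.03439187e+00,  3.51147995e-01,  1.65234067e+00,  1.57602321e-07,
        1.13909163e+00, -8.46266285e-02]), 'joint_velocities': array([-0.00084291, -0.00031531, -0.00283577,  0.00213921, -0.00028102,
        0.00067331]), 'effort': array([ 1.65384881e-03, -4.98031712e+01, -2.85710031e+01,  7.00639863e-02,
        2.37989734e-02, -1.70949079e-06]), 'tcp_pos': array([0.23994835, 0.49456741, 0.21818146]), 'tcp_rot': array([-0.59912442,  0.59944364,  0.37500067, -0.37562181]), 'contact_force': array([-0.1935774 , -0.19142276,  0.08268366]), 'wrist_torque': array([-0.00689127,  0.04610664,  0.03168908]), 'finger_gap': 0.09304781995451669}
```

View pics/top0.png

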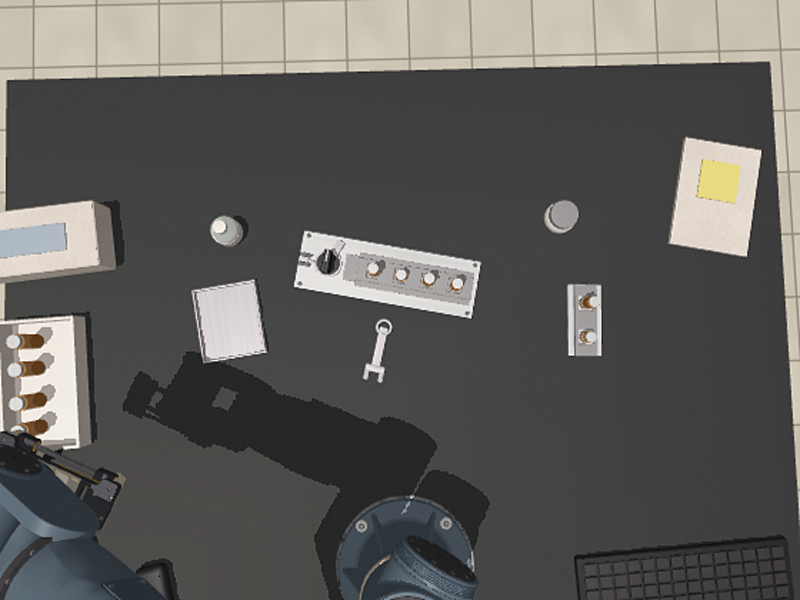

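View pics/scene0.png

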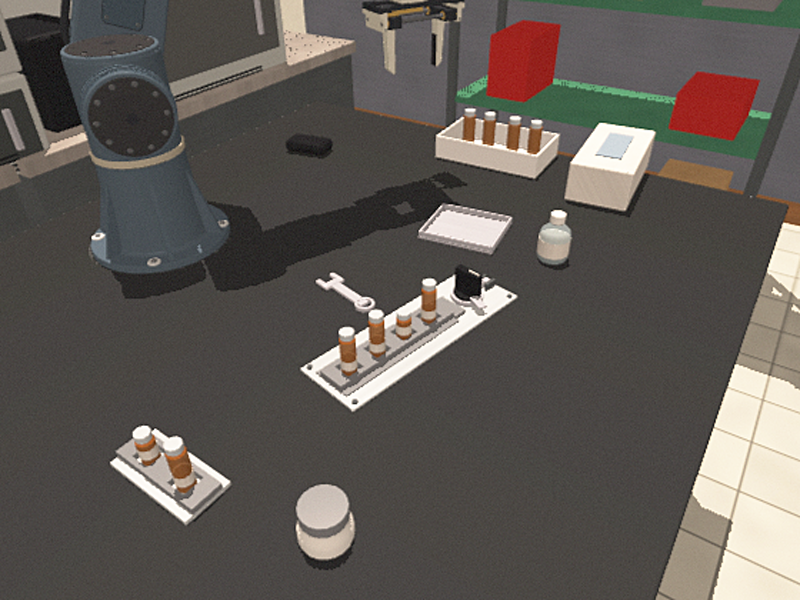

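The short vial is in the second rack pocket from the knob, at about (401,273) in the enlarged top view. The tall spare is in the far stock pocket at (590,299). The tray is at (230,320) and the knob at (328,262). Next I'll measure these.

```bash
cat > m.py <<'E'
from h import *
c=cam('top');s=cam('scene')
im=c['color'];g=im.min(2).astype(np.uint8)
def rect(box,th,z,name):
    x0,y0,x1,y1=[int(v*.7) for v in box]
    m=(cv2.GaussianBlur(g,(0,0),.6)[y0:y1,x0:x1]>th).astype(np.uint8)
    cs=max(cv2.findContours(m,0,2)[0],key=cv2.contourArea)
    r=cv2.minAreaRect(cs); b=cv2.boxPoints(r)+[x0,y0]
    P=np.array([ray(c,p,z) for p in b]); ce=P.mean(0)
    e=P[1]-P[0];f=P[2]-P[1]
    L=e if np.linalg.norm(e)>np.linalg.norm(f) else f
    print(name,ce.round(4),np.linalg.norm(e).round(4),np.linalg.norm(f).round(4),'long axis deg',np.degrees(np.arctan2(L[1],L[0])).round(2),b.round(1).tolist())
rect((285,220,490,330),100,.005,'plate')
rect((180,270,275,370),100,.015,'tray')
rect((560,275,610,365),90,.005,'stock')
# scene caps/knob enlarged
for n,cc,bx in(('c1',c,(200,155,345,235)),('c2',c,(390,190,430,255)),('s1',s,(205,180,370,290)),('s2',s,(70,290,170,370))):
    x0,y0,x1,y1=bx;k=min(800//(x1-x0),600//(y1-y0))
    cv2.imwrite('pics/%s.png'%n,cv2.resize(cv2.cvtColor(cc['color'][y0:y1,x0:x1],cv2.COLOR_RGB2BGR),None,fx=k,fy=k,interpolation=cv2.INTER_CUBIC)); print(n,bx,k)
E
python3 m.py
```

```text
plate [0.546  0.0196 0.005 ] 0.1124 0.3481 long axis deg -101.76 [[204.6, 200.5], [211.7, 160.2], [336.7, 182.4], [329.5, 222.7]]
tray [0.4643 0.321  0.015 ] 0.1226 0.1427 long axis deg -171.52 [[132.9, 202.2], [177.8, 194.7], [186.5, 246.8], [141.5, 254.2]]
stock [ 0.4474 -0.3542  0.005 ] 0.0632 0.1393 long axis deg 177.3 [[397.0, 198.0], [420.0, 198.0], [420.0, 249.0], [397.0, 249.0]]
c1 (200, 155, 345, 235) 5
c2 (390, 190, 430, 255) 9
s1 (205, 180, 370, 290) 4
s2 (70, 290, 170, 370) 7
```

View pics/c1.png

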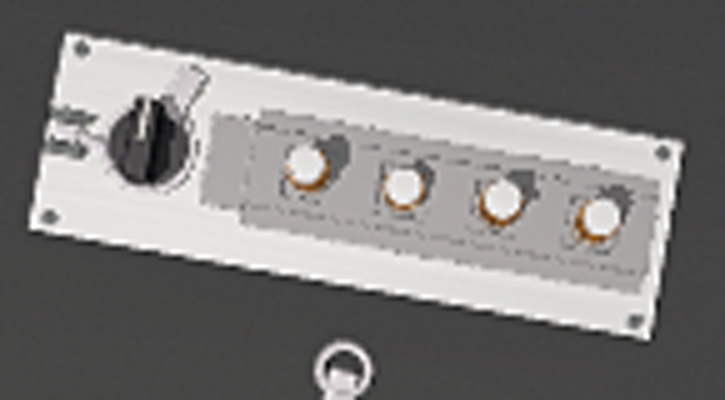

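View pics/c2.png

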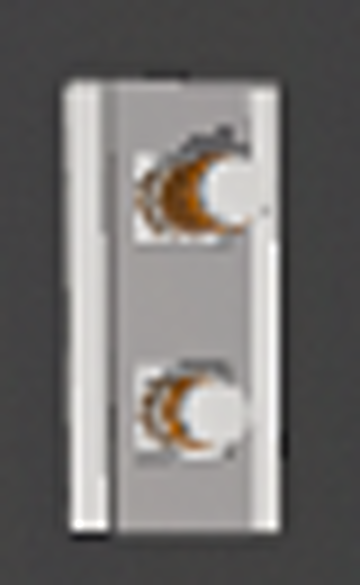

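View pics/s1.png

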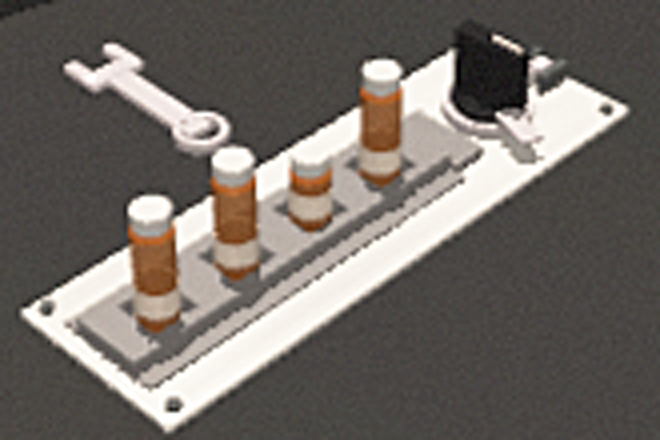

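View pics/s2.png

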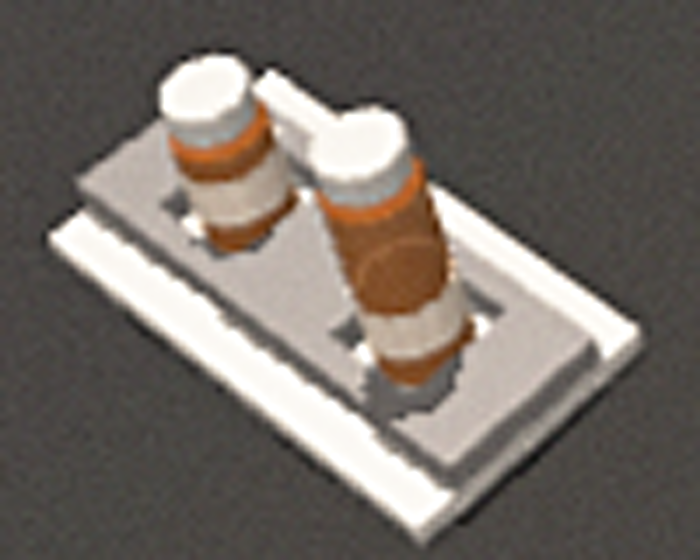

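```bash
cat > t.py <<'E'
from h import *
c=cam('top');s=cam('scene')
f=lambda p,k,o:((p[0]+.5)/k-.5+o[0],(p[1]+.5)/k-.5+o[1])
T=[f(p,5,(200,155)) for p in((602,217),(502,202),(404,188),(306,165))]+[f(p,9,(390,190)) for p in((233,195),(212,408))]
S=[f(p,4,(205,180)) for p in((151,209),(234,159),(312,158),(381,71))]+[f(p,7,(70,290)) for p in((358,138),(204,89))]
Z=[.077,.077,.053,.077,.077,.053]
for a,b,z,n in zip(T,S,Z,('p0','p1','p2','p3','tall','short')): print(n,ray(c,a,z).round(4),ray(s,b,z).round(4))
ce=np.array([.546,.0196]);a=np.radians(78.24);uy=np.array([np.cos(a),np.sin(a)])
for y in(-.13,-.078,-.026,.026,.115): print(y,(ce+y*uy).round(4))
print('knob line top', ray(c,f((143,118),5,(200,155)),.0545),'scene bar top centre',ray(s,f((495,38),4,(205,180)),.0545))
# plate corners in scene
P=[ray(s,f(p,4,(205,180)),.005) for p in((22,312),(168,432),(629,108))]; P=np.array(P)
print(P.round(4), 'centre',((P[0]+P[2])/2).round(4),'dir',np.degrees(np.arctan2(*(P[2]-P[1])[[1,0]])))
Q=np.array([ray(s,f(p,7,(70,290)),.005) for p in((50,235),(420,540),(640,330))]);print('stock',((Q[0]+Q[2])/2).round(4),np.degrees(np.arctan2(*(Q[1]-Q[0])[[1,0]])),np.linalg.norm(Q[1]-Q[0]))
E
python3 t.py
```

```text
p0 [ 0.5186 -0.1086  0.077 ] [ 0.5201 -0.1095  0.077 ]
p1 [ 0.5279 -0.057   0.077 ] [ 0.5304 -0.058   0.077 ]
p2 [ 0.5387 -0.0067  0.053 ] [ 0.544  -0.0111  0.053 ]
p3 [0.55   0.0438 0.077 ] [0.551  0.0426 0.077 ]
tall [ 0.4772 -0.3546  0.077 ] [ 0.4781 -0.3557  0.077 ]
short [ 0.4161 -0.3523  0.053 ] [ 0.4153 -0.3547  0.053 ]
-0.13 [ 0.5195 -0.1077]
-0.078 [ 0.5301 -0.0568]
-0.026 [ 0.5407 -0.0059]
0.026 [0.5513 0.0451]
0.115 [0.5694 0.1322]
knob line top [0.57951973 0.12977542 0.0545    ] scene bar top centre [0.57023753 0.13121104 0.0545    ]
[[ 0.4577 -0.1391  0.005 ]
 [ 0.5658 -0.164   0.005 ]
 [ 0.6342  0.1762  0.005 ]] centre [0.546  0.0185 0.005 ] dir 78.62759500412456
stock [ 0.4454 -0.3547  0.005 ] -2.852115243274085 0.13928198377072074
```

The two views agree to within about 2 mm. The exception is the short vial's y, which I'll check on approach. Now a helper to work out the shift and turn for each move.

```bash
cat > go.py <<'E'
import sys
from h import *
from scipy.spatial.transform import Rotation as Ro
def need(p,jaw):
    o=env.get_obs();q=o['tcp_rot'];R=Ro.from_quat([q[1],q[2],q[3],q[0]])
    M=R.as_matrix();j=np.degrees(np.arctan2(M[1,0],M[0,0]))
    print('jaw deg now',j.round(2),'y axis',M[:,1].round(3),'q6',o['qpos'][5].round(3),'shift cm',((np.array(p)-o['tcp_pos'])*100).round(2))
    for k in(jaw,jaw+180):
        d=(k-j+180)%360-180;a=np.radians(k)
        T=np.array([[np.cos(a),0,0],[np.sin(a),0,0],[0,-1,0]]).astype(float)
        x=np.array([np.cos(a),np.sin(a),0]);y=np.array([0,0,-1.]);T=np.c_[x,y,np.cross(x,y)]
        print(' turn rotvec',(Ro.from_matrix(T)*R.inv()).as_rotvec().round(4),'deg',round(d,1))
if __name__=='__main__':
    need([float(v) for v in sys.argv[1:4]],float(sys.argv[4]))
E
python3 go.py .5405 -.0065 .14 -11.6;python3 go.py .5405 -.0065 .019 78.4
```

```text
jaw deg now 64.12 y axis [-0. -0. -1.] q6 -0.085 shift cm [ 30.05 -50.12  -7.85]
 turn rotvec [ 2.0000e-04 -4.0000e-04 -1.3215e+00] deg -75.7
 turn rotvec [4.0000e-04 2.0000e-04 1.8201e+00] deg 104.3
jaw deg now 64.12 y axis [-0. -0. -1.] q6 -0.085 shift cm [ 30.05 -50.12 -19.95]
 turn rotvec [ 4.000e-04 -1.000e-04  2.493e-01] deg 14.3
 turn rotvec [-2.0000e-04 -5.0000e-04 -2.8923e+00] deg -165.7
```

```bash
python3 -m inch '[[[3,-5,0,0,0,-0.13],[6,-10,0,0,0,-0.26],[9,-15,0,0,0,-0.4],[12,-20,0,0,0,-0.53],[15,-25,0,0,0,-0.66],[18,-30,0,0,0,-0.79],[21,-35,0,0,0,-0.92],[24,-40,0,0,0,-1.06],[27,-45,-2,0,0,-1.19],[30,-50,-4,0,0,-1.32]]]' 7; python3 go.py .5405 -.0065 .14 -11.6
```

```text
time: 1.3
tcp_pos: [0.4974, 0.0657, 0.1993]
tcp_rot: [0.703, -0.703, 0.072, -0.073]
contact_force: [1.5, 0.7, -0.8]
finger_gap: 0.0702
jaw deg now -11.83 y axis [ 0.001  0.    -1.   ] q6 0.245 shift cm [ 4.31 -7.22 -5.93]
 turn rotvec [-0.0002  0.0014  0.0041] deg 0.2
 turn rotvec [ 2.2000e-03  3.0000e-04 -3.1375e+00] deg -179.8
```

```bash
sleep 1; python3 go.py .5405 -.0065 .14 -11.6
```

```text
jaw deg now -11.83 y axis [ 0.001  0.    -1.   ] q6 0.245 shift cm [ 4.31 -7.22 -5.93]
 turn rotvec [-0.0002  0.0014  0.0041] deg 0.2
 turn rotvec [ 2.2000e-03  3.0000e-04 -3.1375e+00] deg -179.8
```

```bash
python3 -m inch '[[[2.2,-3.6,-2,0,0,0],[4.3,-7.2,-4,0,0,0],[4.3,-7.2,-6,0,0,0],[4.3,-7.2,-6,0,0,0],[4.3,-7.2,-6,0,0,0]]]'; python3 go.py .5405 -.0065 .020 -11.6
python3 - <<'E'
from h import *
s=cam('scene')
x0,y0,x1,y1=205,110,405,290
cv2.imwrite('pics/a1.png',cv2.resize(cv2.cvtColor(s['color'][y0:y1,x0:x1],cv2.COLOR_RGB2BGR),None,fx=3,fy=3,interpolation=cv2.INTER_CUBIC))
E
```

```text
time: 1.8
tcp_pos: [0.5402, -0.006, 0.1396]
tcp_rot: [0.703, -0.703, 0.073, -0.073]
contact_force: [0.6, 0.5, 0.0]
finger_gap: 0.0699
jaw deg now -11.83 y axis [ 0.001  0.    -1.   ] q6 0.109 shift cm [  0.03  -0.05 -11.96]
 turn rotvec [-0.0004  0.0008  0.0039] deg 0.2
 turn rotvec [ 1.2000e-03  6.0000e-04 -3.1377e+00] deg -179.8
```

View pics/a1.png

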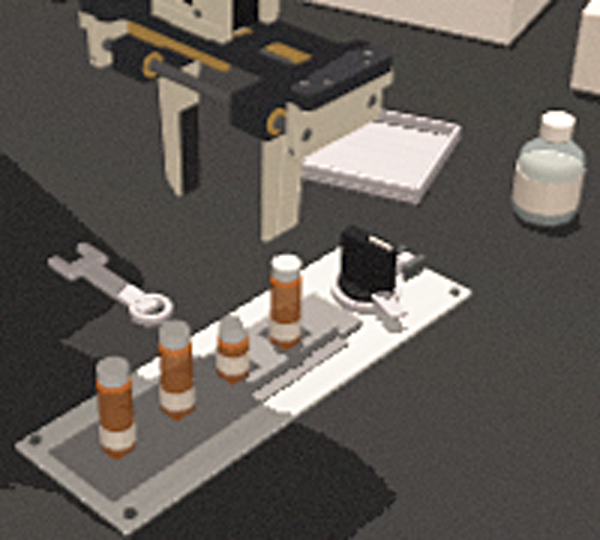

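The fingers straddle the short vial, with tips near (180,190) and (280,235) in the crop. The neighbouring vials and the spanner are clear, so I'll descend and grip.

```bash
python3 -m inch '[[[0,0,-3,0,0,0],[0,0,-6,0,0,0],[0,0,-9,0,0,0],[0,0,-11,0,0,0],[0,0,-11.9,0,0,0],[0,0,-11.9,0,0,0],[0,0,-11.9,0,0,0]]]'  && python3 -m inch '[[[0,0,0,0,0,0],[0,0,0,0,0,0],[0,0,0,0,0,0],[0,0,0,0,0,0],[0,0,0,0,0,0],[0,0,0,0,0,0],[0,0,0,0,0,0],[0,0,0,0,0,0]]]' 0 12
```

```text
time: 2.55
tcp_pos: [0.5413, -0.0055, 0.0226]
tcp_rot: [0.704, -0.703, 0.071, -0.074]
contact_force: [-0.0, 0.1, 0.4]
finger_gap: 0.0697
time: 3.35
tcp_pos: [0.5414, -0.0055, 0.0226]
tcp_rot: [0.704, -0.703, 0.071, -0.074]
contact_force: [-0.5, -0.2, 0.4]
finger_gap: 0.0221
```

```bash
python3 -m inch '[[[0,0,1,0,0,0],[0,0,3,0,0,0],[0,0,6,0,0,0],[0,0,9,0,0,0],[0,0,12,0,0,0],[0,0,12,0,0,0],[0,0,12,0,0,0]]]'; python3 go.py .4643 .321 .14 -11.6;  python3 - <<'E'
from h import *
s=cam('scene')
x0,y0,x1,y1=205,110,405,290
cv2.imwrite('pics/a2.png',cv2.resize(cv2.cvtColor(s['color'][y0:y1,x0:x1],cv2.COLOR_RGB2BGR),None,fx=3,fy=3,interpolation=cv2.INTER_CUBIC))
E
```

```text
time: 4.05
tcp_pos: [0.5414, -0.0055, 0.1431]
tcp_rot: [0.704, -0.703, 0.071, -0.074]
contact_force: [0.7, -0.0, -0.5]
finger_gap: 0.0222
jaw deg now -11.76 y axis [ 0.005 -0.    -1.   ] q6 0.109 shift cm [-7.71 32.65 -0.31]
 turn rotvec [0.0001 0.0052 0.0029] deg 0.2
 turn rotvec [ 8.2000e-03 -1.0000e-04 -3.1387e+00] deg -179.8
```

View pics/a2.png

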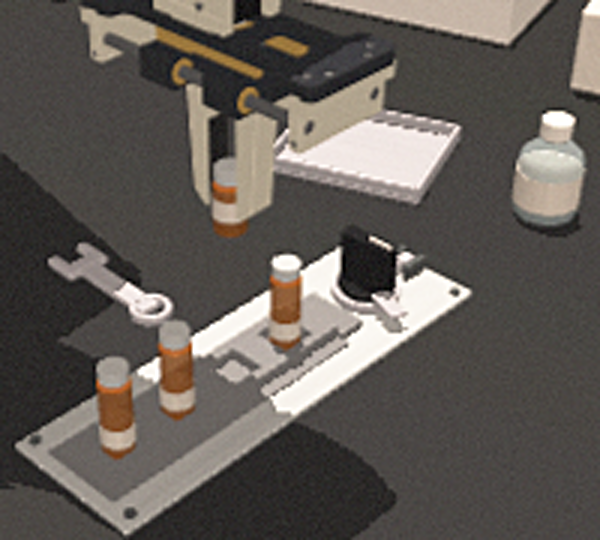

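The short vial hangs upright in the fingers at about (230,205), and its pocket is empty at (235,370). Next move is to the tray.

```bash
python3 -m inch '[[[-0.8,3.3,0,0,0,0],[-1.6,7,0,0,0,0],[-2.5,10.5,0,0,0,0],[-3.3,14,0,0,0,0],[-4.1,17.5,0,0,0,0],[-5,21,0,0,0,0],[-5.8,24.5,0,0,0,0],[-6.6,28,0,0,0,0],[-7.3,31,0,0,0,0],[-7.7,32.6,0,0,0,0]]]'; python3 -m inch '[[[0,0,0,0,0,0],[0,0,0,0,0,0]]]'; python3 go.py .4643 .321 .02 -11.6
```

```text
time: 5.1
tcp_pos: [0.4626, 0.3221, 0.1409]
tcp_rot: [-0.703, 0.704, -0.071, 0.072]
contact_force: [1.4, -0.2, 0.6]
finger_gap: 0.0221
time: 5.3
tcp_pos: [0.4624, 0.3214, 0.1401]
tcp_rot: [-0.703, 0.704, -0.072, 0.072]
contact_force: [0.3, 0.6, 0.4]
finger_gap: 0.0221
jaw deg now -11.65 y axis [ 0.    -0.002 -1.   ] q6 0.73 shift cm [  0.19  -0.04 -12.01]
 turn rotvec [0.0018 0.0001 0.001 ] deg 0.1
 turn rotvec [ 2.0000e-04 -2.9000e-03 -3.1406e+00] deg -179.9
```

```bash
python3 -m inch '[[[0,0,-3,0,0,0],[0,0,-6,0,0,0],[0,0,-9,0,0,0],[0,0,-10.5,0,0,0],[0,0,-11.2,0,0,0],[0,0,-11.5,0,0,0],[0,0,-11.5,0,0,0],[0,0,-11.5,0,0,0]]]'
```

```text
time: 6.1
tcp_pos: [0.463, 0.3216, 0.0261]
tcp_rot: [-0.703, 0.704, -0.071, 0.072]
contact_force: [0.8, 0.2, -0.5]
finger_gap: 0.0222
```

```bash
python3 -m inch '[[[0,0,-0.2,0,0,0],[0,0,-0.4,0,0,0],[0,0,-0.5,0,0,0],[0,0,-0.55,0,0,0],[0,0,-0.55,0,0,0]]]'
```

```text
time: 6.6
tcp_pos: [0.4629, 0.3216, 0.0205]
tcp_rot: [-0.703, 0.704, -0.071, 0.072]
contact_force: [-0.1, -0.2, -0.3]
finger_gap: 0.0222
```

```bash
python3 -m inch '[[[0,0,-0.05,0,0,0],[0,0,-0.1,0,0,0],[0,0,-0.1,0,0,0]]]';  python3 -m inch '[[[0,0,0,0,0,0],[0,0,0,0,0,0],[0,0,0,0,0,0],[0,0,0,0,0,0],[0,0,0,0,0,0],[0,0,0,0,0,0]]]' 5; python3 -m inch '[[[0,0,1,0,0,0],[0,0,3,0,0,0],[0,0,6,0,0,0],[0,0,9,0,0,0],[0,0,12,0,0,0],[0,0,14,0,0,0],[0,0,14,0,0,0]]]'
python3 - <<'E'
from h import *
s=cam('scene')
x0,y0,x1,y1=205,90,405,290
cv2.imwrite('pics/a3.png',cv2.resize(cv2.cvtColor(s['color'][y0:y1,x0:x1],cv2.COLOR_RGB2BGR),None,fx=3,fy=3,interpolation=cv2.INTER_CUBIC))
E
```

```text
time: 6.9
tcp_pos: [0.4629, 0.3216, 0.0195]
tcp_rot: [-0.703, 0.704, -0.071, 0.072]
contact_force: [0.1, 0.8, -0.1]
finger_gap: 0.0221
time: 7.5
tcp_pos: [0.4629, 0.3216, 0.0195]
tcp_rot: [-0.703, 0.704, -0.071, 0.072]
contact_force: [0.1, -0.2, 0.5]
finger_gap: 0.05
time: 8.2
tcp_pos: [0.4641, 0.3223, 0.1629]
tcp_rot: [0.704, -0.703, 0.07, -0.074]
contact_force: [-0.9, 0.1, -1.5]
finger_gap: 0.0502
```

View pics/a3.png

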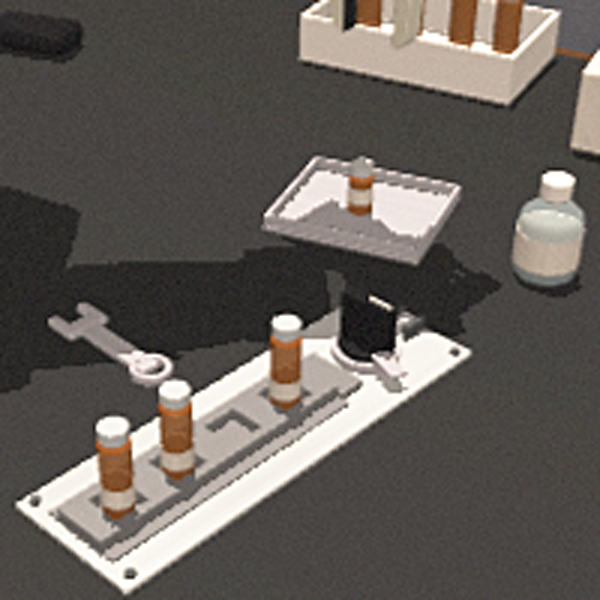

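The short vial stands upright in the tray at (360,190). Next is the spare, with the jaws across the stock stand.

```bash
python3 go.py .4778 -.3555 .13 -92.8; python3 -m inch '[[[0,-4,0,0,0,-0.14],[0,-8,0,0,0,-0.28],[0,-12,0,0,0,-0.42],[0,-16,0,0,0,-0.56],[0,-20,0,0,0,-0.7],[0,-24,0,0,0,-0.84],[0,-28,0,0,0,-0.98],[0,-32,0,0,0,-1.12],[0,-36,0,0,0,-1.27],[0,-40,0,0,0,-1.41]]]' 7; python3 go.py .4778 -.3555 .13 -92.8
```

```text
jaw deg now -11.65 y axis [ 0.004  0.    -1.   ] q6 0.73 shift cm [  1.44 -67.73  -3.08]
 turn rotvec [ 0.0025  0.0032 -1.4163] deg -81.1
 turn rotvec [-0.0033  0.0026  1.7253] deg 98.9
time: 9.25
tcp_pos: [0.4624, -0.0796, 0.1598]
tcp_rot: [-0.487, 0.489, -0.511, 0.513]
contact_force: [0.3, -0.0, -0.1]
finger_gap: 0.0702
jaw deg now -92.79 y axis [-0.001 -0.003 -1.   ] q6 1.354 shift cm [  1.54 -27.59  -2.98]
 turn rotvec [ 0.0031 -0.001  -0.0002] deg -0.0
 turn rotvec [1.6000e-03 4.9000e-03 3.1414e+00] deg 180.0
```

```bash
python3 -m inch '[[[0.3,-4,0,0,0,0],[0.6,-8,0,0,0,0],[0.9,-12,0,0,0,0],[1.1,-16,0,0,0,0],[1.3,-20,0,0,0,0],[1.5,-24,-1,0,0,0],[1.5,-26.5,-2,0,0,0],[1.5,-27.6,-3,0,0,0],[1.5,-27.6,-3,0,0,0],[1.5,-27.6,-3,0,0,0]]]'; python3 go.py .4778 -.3555 .031 -92.8;python3 - <<'E'
from h import *
s=cam('scene')
x0,y0,x1,y1=30,190,230,390
cv2.imwrite('pics/a4.png',cv2.resize(cv2.cvtColor(s['color'][y0:y1,x0:x1],cv2.COLOR_RGB2BGR),None,fx=3,fy=3,interpolation=cv2.INTER_CUBIC))
E
```

```text
time: 10.25
tcp_pos: [0.4772, -0.3544, 0.1292]
tcp_rot: [0.487, -0.489, 0.512, -0.512]
contact_force: [0.0, 0.3, 0.6]
finger_gap: 0.07
jaw deg now -92.77 y axis [-0.002 -0.002 -1.   ] q6 0.905 shift cm [ 0.06 -0.11 -9.82]
 turn rotvec [ 0.0019 -0.0021 -0.0006] deg -0.0
 turn rotvec [3.300e-03 3.000e-03 3.141e+00] deg 180.0
```

View pics/a4.png

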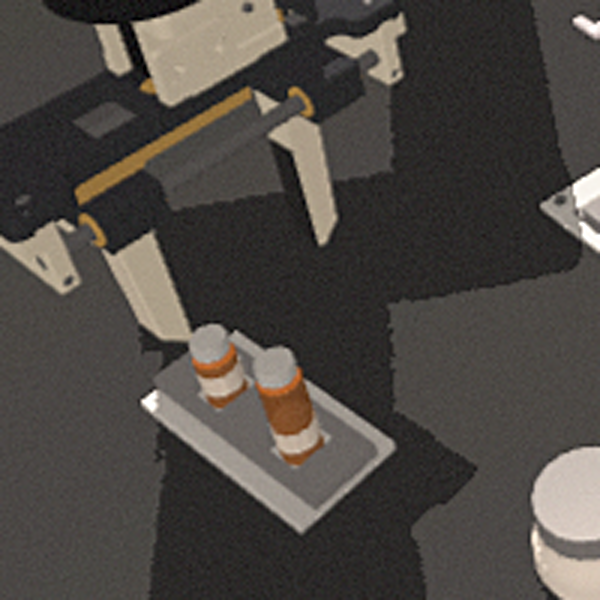

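Run:
```python
from h import *
s=cam('scene')
print((proj(s,[[.4772,-.3544,.129],[.4772,-.3544+.038,.129],[.4772,-.3544-.038,.129],[.4778,-.3555,.077]])-[30,190])*3)
```

```text
[[248.06304894 282.44936869]
 [309.5746444  235.81018187]
 [181.36483714 333.02114036]
 [272.1085999  357.30652256]]
```

The predicted finger and cap pixels match the picture: midpoint at about (250,285) and spare cap at (275,360). Descending to grip.

```bash
python3 -m inch '[[[0,-0.1,-2,0,0,0],[0.05,-0.1,-4,0,0,0],[0.05,-0.1,-6,0,0,0],[0.05,-0.1,-8,0,0,0],[0.05,-0.1,-9.5,0,0,0],[0.05,-0.1,-9.8,0,0,0],[0.05,-0.1,-9.8,0,0,0]]]' && python3 -m inch '[[[0,0,0,0,0,0],[0,0,0,0,0,0],[0,0,0,0,0,0],[0,0,0,0,0,0],[0,0,0,0,0,0],[0,0,0,0,0,0],[0,0,0,0,0,0],[0,0,0,0,0,0]]]' 0 15
```

```text
time: 11.05
tcp_pos: [0.4784, -0.3551, 0.0324]
tcp_rot: [-0.487, 0.489, -0.511, 0.512]
contact_force: [0.3, 0.5, 0.7]
finger_gap: 0.07
time: 11.85
tcp_pos: [0.4784, -0.3552, 0.0324]
tcp_rot: [-0.487, 0.489, -0.511, 0.512]
contact_force: [0.5, 0.5, 1.7]
finger_gap: 0.0222
```

```bash
python3 -m inch '[[[0,0,1,0,0,0],[0,0,3,0,0,0],[0,0,6,0,0,0],[0,0,9,0,0,0],[0,0,12,0,0,0],[0,0,12,0,0,0],[0,0,12,0,0,0]]]'; python3 go.py .5405 -.0065 .15 -11.6
```

```text
time: 12.55
tcp_pos: [0.4785, -0.3552, 0.1531]
tcp_rot: [-0.487, 0.489, -0.511, 0.513]
contact_force: [0.7, -0.0, -1.2]
finger_gap: 0.0222
jaw deg now -92.69 y axis [ 0.    -0.004 -1.   ] q6 0.904 shift cm [ 6.2  34.87 -0.31]
 turn rotvec [0.0032 0.0028 1.4153] deg 81.1
 turn rotvec [ 0.0029 -0.0033 -1.7263] deg -98.9
```

```bash
python3 -m inch '[[[0.6,3.5,0,0,0,0.14],[1.2,7,0,0,0,0.28],[1.9,10.5,0,0,0,0.42],[2.5,14,0,0,0,0.57],[3.1,17.5,0,0,0,0.71],[3.7,21,0,0,0,0.85],[4.3,24.5,0,0,0,0.99],[5,28,0,0,0,1.13],[5.6,31.5,0,0,0,1.27],[6.2,34.9,0,0,0,1.41]]]'; python3 -m inch '[[[0,0,0,0,0,0],[0,0,0,0,0,0],[0,0,0,0,0,0]]]';  python3 go.py .5405 -.0065 .035 -11.6
```

```text
time: 13.55
tcp_pos: [0.5399, -0.0047, 0.152]
tcp_rot: [-0.703, 0.704, -0.071, 0.072]
contact_force: [0.6, -0.4, 0.4]
finger_gap: 0.022
time: 13.85
tcp_pos: [0.5395, -0.0054, 0.1514]
tcp_rot: [-0.703, 0.704, -0.072, 0.072]
contact_force: [-0.2, 0.8, -0.4]
finger_gap: 0.022
jaw deg now -11.69 y axis [ 0. -0. -1.] q6 0.108 shift cm [  0.1   -0.11 -11.64]
 turn rotvec [0.0004 0.0005 0.0016] deg 0.1
 turn rotvec [ 8.00e-04 -6.00e-04 -3.14e+00] deg -179.9
```

```bash
python3 -m inch '[[[0,0,-3,0,0,0],[0.1,-0.1,-6,0,0,0],[0.1,-0.1,-8.5,0,0,0],[0.1,-0.1,-8.5,0,0,0],[0.1,-0.1,-8.5,0,0,0]]]'
python3 - <<'E'
from h import *
s=cam('scene');x0,y0,x1,y1=230,150,350,270
cv2.imwrite('pics/a5.png',cv2.resize(cv2.cvtColor(s['color'][y0:y1,x0:x1],cv2.COLOR_RGB2BGR),None,fx=5,fy=5,interpolation=cv2.INTER_CUBIC))
p=env.get_obs()['tcp_pos'];zb=p[2]-.0254;print(zb)
for q in([p[0],p[1],zb],[p[0],p[1],zb+.02],[.5405,-.0065,.016],[.5195,-.1082,.077],[.5301,-.0575,.077],[.551,.0438,.077]): print((proj(s,q)[0]-[x0,y0]+.5)*5-.5)
E
```

```text
time: 14.35
tcp_pos: [0.5405, -0.0072, 0.0668]
tcp_rot: [-0.703, 0.703, -0.073, 0.073]
contact_force: [0.2, 0.6, 0.8]
finger_gap: 0.0224
0.04211697750811807
[264.68827056 361.46562545]
[264.36821798 321.72604797]
[264.7725979  410.60748403]
[ 64.71020338 409.0008051 ]
[167.7090481  347.88191851]
[352.89588095 237.43613061]
```

View pics/a5.png

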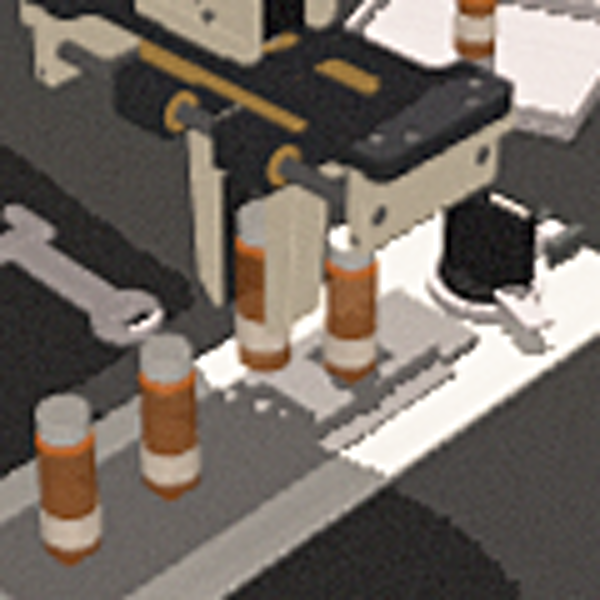

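The spare's foot is at (265,362), within a pixel of where the TCP projects. The pocket estimate and the midpoint of the neighbouring vials both give (0.540,-0.007), which is where the TCP is now. Lowering in stages.

```bash
python3 -m inch '[[[0,0,-1,0,0,0],[0,0,-1.8,0,0,0],[0,0,-2.3,0,0,0],[0,0,-2.3,0,0,0]]]'; python3 -m inch '[[[0,0,-0.2,0,0,0],[0,0,-0.4,0,0,0],[0,0,-0.6,0,0,0],[0,0,-0.6,0,0,0]]]'
```

```text
time: 14.8
tcp_pos: [0.5406, -0.007, 0.0438]
tcp_rot: [-0.703, 0.704, -0.072, 0.073]
contact_force: [-0.7, 0.4, -0.4]
finger_gap: 0.0222
time: 15.2
tcp_pos: [0.5406, -0.0072, 0.0376]
tcp_rot: [-0.703, 0.704, -0.072, 0.073]
contact_force: [0.9, -1.9, -3.1]
finger_gap: 0.0218
```

```bash
python3 -m inch '[[[0,0,0,0,0,0],[0,0,0,0,0,0]]]'
python3 - <<'E'
from h import *
s=cam('scene');x0,y0,x1,y1=230,150,350,270
cv2.imwrite('pics/a6.png',cv2.resize(cv2.cvtColor(s['color'][y0:y1,x0:x1],cv2.COLOR_RGB2BGR),None,fx=5,fy=5,interpolation=cv2.INTER_CUBIC))
E
```

```text
time: 15.4
tcp_pos: [0.5406, -0.0072, 0.0376]
tcp_rot: [-0.703, 0.704, -0.072, 0.073]
contact_force: [-0.1, -1.5, -1.4]
finger_gap: 0.0221
```

View pics/a6.png

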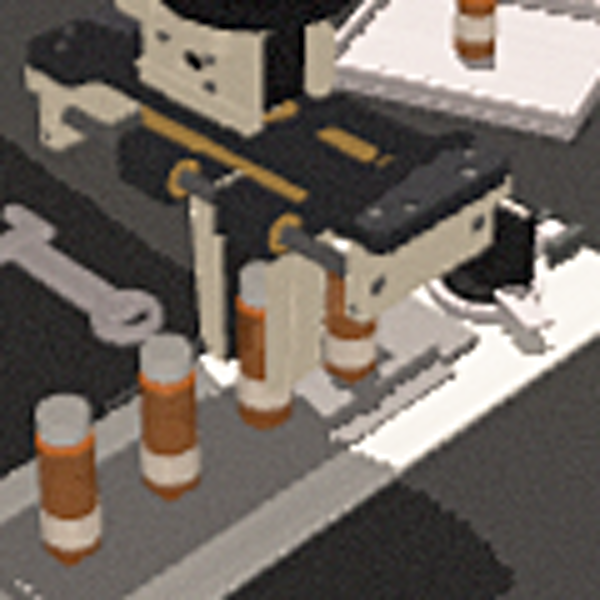

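A slight push of about 1.5 N toward -y, and the foot at x=265 against the neighbours' midpoint of 260, both suggest shifting the spare about 1.5 mm toward -y.

```bash
python3 -m inch '[[[-0.03,-0.15,0,0,0,0],[-0.03,-0.15,0,0,0,0],[-0.03,-0.15,0,0,0,0]]]';python3 -m inch '[[[0,0,-0.15,0,0,0],[0,0,-0.3,0,0,0],[0,0,-0.4,0,0,0],[0,0,-0.4,0,0,0]]]'
```

```text
time: 15.75
tcp_pos: [0.5403, -0.0087, 0.0376]
tcp_rot: [-0.703, 0.704, -0.072, 0.073]
contact_force: [0.1, -0.2, -0.8]
finger_gap: 0.0225
time: 16.15
tcp_pos: [0.5401, -0.0086, 0.0334]
tcp_rot: [-0.703, 0.704, -0.072, 0.073]
contact_force: [0.0, -0.9, -0.3]
finger_gap: 0.0219
```

```bash
python3 -m inch '[[[0,0,-0.05,0,0,0],[0,0,-0.1,0,0,0],[0,0,-0.1,0,0,0]]]';python3 -m inch '[[[0,0,0,0,0,0],[0,0,0,0,0,0],[0,0,0,0,0,0],[0,0,0,0,0,0],[0,0,0,0,0,0]]]' 5; python3 -m inch '[[[0,0,1,0,0,0],[0,0,3,0,0,0],[0,0,6,0,0,0],[0,0,9,0,0,0],[0,0,10.5,0,0,0],[0,0,10.5,0,0,0]]]'; python3 go.py .5694 .1320 .14 78.4
python3 - <<'E'
from h import *
s=cam('scene');x0,y0,x1,y1=230,150,350,270
cv2.imwrite('pics/a7.png',cv2.resize(cv2.cvtColor(s['color'][y0:y1,x0:x1],cv2.COLOR_RGB2BGR),None,fx=5,fy=5,interpolation=cv2.INTER_CUBIC))
E
```

```text
time: 16.45
tcp_pos: [0.5401, -0.0086, 0.0324]
tcp_rot: [-0.703, 0.704, -0.072, 0.073]
contact_force: [-0.1, -0.3, -0.3]
finger_gap: 0.0222
time: 16.95
tcp_pos: [0.5401, -0.0086, 0.0324]
tcp_rot: [-0.703, 0.704, -0.072, 0.073]
contact_force: [0.3, -0.8, 0.6]
finger_gap: 0.0499
time: 17.55
tcp_pos: [0.5414, -0.0087, 0.1401]
tcp_rot: [-0.703, 0.704, -0.071, 0.074]
contact_force: [0.9, -0.2, -0.0]
finger_gap: 0.05
jaw deg now -11.78 y axis [ 0.005 -0.001 -1.   ] q6 0.104 shift cm [ 2.800e+00  1.407e+01 -1.000e-02]
 turn rotvec [-0.0029  0.0043  1.5739] deg 90.2
 turn rotvec [ 0.0043  0.0029 -1.5677] deg -89.8
```

View pics/a7.png

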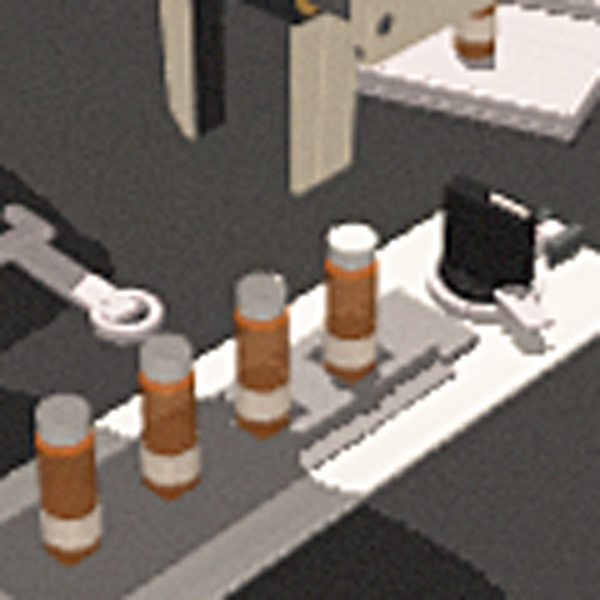

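The spare stands in the gap at (263,360), in line with the other vials. Now the knob: quarter turn and move over it.

```bash
python3 -m inch '[[[0.3,1.5,0,0,0,0.15],[0.6,3,0,0,0,0.3],[0.9,4.5,0,0,0,0.45],[1.2,6,0,0,0,0.6],[1.5,7.5,0,0,0,0.75],[1.8,9,0,0,0,0.9],[2.1,10.5,0,0,0,1.05],[2.4,12,0,0,0,1.2],[2.7,13.5,0,0,0,1.35],[2.8,14.05,0,0,0,1.49]]]' 4.5; python3 -m inch '[[[0,0,0,0,0,0.08],[0,0,0,0,0,0.08],[0,0,0,0,0,0.08]]]'; python3 go.py .5698 .1318 .0235 78.4;python3 - <<'E'
from h import *
s=cam('scene');x0,y0,x1,y1=260,100,400,240
cv2.imwrite('pics/a8.png',cv2.resize(cv2.cvtColor(s['color'][y0:y1,x0:x1],cv2.COLOR_RGB2BGR),None,fx=4,fy=4,interpolation=cv2.INTER_CUBIC))
E
```

```text
time: 18.6
tcp_pos: [0.568, 0.1329, 0.137]
tcp_rot: [0.566, -0.564, -0.426, 0.425]
contact_force: [-0.7, 0.2, -0.3]
finger_gap: 0.0447
time: 18.9
tcp_pos: [0.5676, 0.1328, 0.1362]
tcp_rot: [0.549, -0.547, -0.447, 0.447]
contact_force: [1.8, -0.5, 0.2]
finger_gap: 0.0451
jaw deg now 78.42 y axis [-0.003  0.002 -1.   ] q6 -1.221 shift cm [  0.22  -0.1  -11.27]
 turn rotvec [-0.0017 -0.0027 -0.0003] deg -0.0
 turn rotvec [ 4.2000e-03 -2.6000e-03  3.1413e+00] deg 180.0
```

View pics/a8.png

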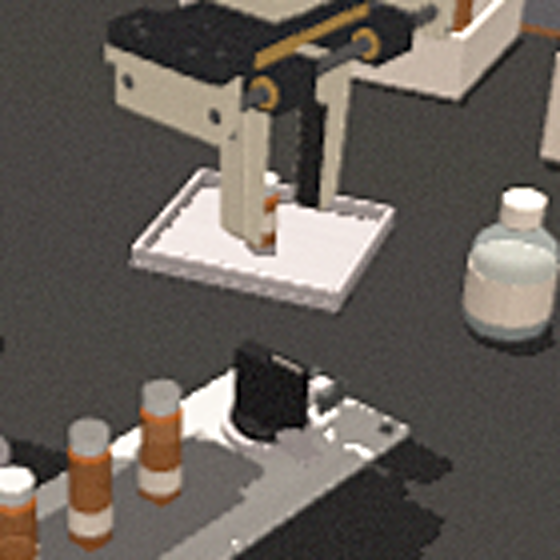

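Run:
```python
from h import *
s=cam('scene');R=lambda x,y:ray(s,((x+.5)/4-.5+260,(y+.5)/4-.5+100),.0545)
a=(R(237,347)+R(250,341))/2;b=(R(296,376)+R(309,369))/2
print(a,b,(a+b)/2,np.degrees(np.arctan2(b[1]-a[1],b[0]-a[0])),np.linalg.norm(b-a))
```

```text
[0.54898467 0.1343262  0.0545    ] [0.58938788 0.12661894 0.0545    ] [0.56918627 0.13047257 0.0545    ] -10.799912047450773 0.04113175018012585
```

```bash
python3 -m inch '[[[0.1,-0.05,-2,0,0,0],[0.15,-0.1,-4.5,0,0,0],[0.15,-0.12,-7,0,0,0],[0.15,-0.12,-9.5,0,0,0],[0.15,-0.12,-11,0,0,0],[0.15,-0.12,-11.2,0,0,0],[0.15,-0.12,-11.2,0,0,0]]]'; python3 -m inch '[[[0,0,0,0,0,0],[0,0,0,0,0,0],[0,0,0,0,0,0],[0,0,0,0,0,0],[0,0,0,0,0,0],[0,0,0,0,0,0],[0,0,0,0,0,0]]]' 0 45; python3 go.py .5694 .131 .0235 78.4
```

```text
time: 19.7
tcp_pos: [0.5695, 0.1315, 0.0249]
tcp_rot: [0.549, -0.547, -0.447, 0.447]
contact_force: [0.7, -0.3, 0.3]
finger_gap: 0.045
time: 20.4
tcp_pos: [0.5696, 0.1306, 0.0254]
tcp_rot: [0.549, -0.547, -0.447, 0.447]
contact_force: [-1.2, -6.2, 5.0]
finger_gap: 0.0136
jaw deg now 78.42 y axis [-0.002  0.001 -1.   ] q6 -1.224 shift cm [-0.02  0.04 -0.19]
 turn rotvec [-0.0007 -0.002  -0.0003] deg -0.0
 turn rotvec [ 3.1000e-03 -1.1000e-03  3.1413e+00] deg 180.0
```

```bash
python3 -m inch '[[[0,-0.05,0,0,0,-0.1],[0,-0.05,0,0,0,-0.22],[0,-0.05,0,0,0,-0.34],[0,-0.05,0,0,0,-0.46],[0,-0.05,0,0,0,-0.58],[0,-0.05,0,0,0,-0.7],[0,-0.05,0,0,0,-0.82],[0,-0.05,0,0,0,-0.94],[0,-0.05,0,0,0,-1.06],[0,-0.05,0,0,0,-1.15]]]'; python3 -m inch '[[[0,0,0,0,0,-0.02],[0,0,0,0,0,-0.02],[0,0,0,0,0,-0.02]]]'; python3 go.py .5694 .131 .0235 9.6
```

```text
time: 21.4
tcp_pos: [0.5708, 0.1315, 0.0255]
tcp_rot: [0.704, -0.702, -0.077, 0.074]
contact_force: [7.5, 10.4, -7.5]
finger_gap: 0.014
time: 21.7
tcp_pos: [0.5708, 0.1316, 0.0254]
tcp_rot: [0.705, -0.702, -0.07, 0.067]
contact_force: [1.8, 3.1, -4.1]
finger_gap: 0.0137
jaw deg now 11.14 y axis [ 0.003  0.005 -1.   ] q6 -0.053 shift cm [-0.14 -0.06 -0.19]
 turn rotvec [-0.0045  0.0034 -0.0268] deg -1.5
 turn rotvec [-0.0054 -0.007   3.1148] deg 178.5
```

Turned about 67° (1.17 rad). Now open, retract and check.

```bash
python3 -m inch '[[[0,0,0,0,0,0],[0,0,0,0,0,0],[0,0,0,0,0,0],[0,0,0,0,0,0],[0,0,0,0,0,0]]]' 4.5; python3 -m inch '[[[0,0,1,0,0,0],[0,0,3,0,0,0],[0,0,6,0,0,0],[0,0,10,0,0,0],[-2,0,13,0,0,0],[-5,0,15,0,0,0],[-8,0,15,0,0,0],[-11,0,15,0,0,0],[-11,0,15,0,0,0]]]'
python3 - <<'E'
from h import *
for n,(x0,y0,x1,y1) in(('scene',(70,90,405,340)),('top',(120,130,440,260))):
    s=cam(n)
    cv2.imwrite('pics/b_%s.png'%n,cv2.resize(cv2.cvtColor(s['color'][y0:y1,x0:x1],cv2.COLOR_RGB2BGR),None,fx=2.3,fy=2.3,interpolation=cv2.INTER_CUBIC))
E
```

```text
time: 22.2
tcp_pos: [0.5708, 0.1316, 0.0254]
tcp_rot: [0.705, -0.702, -0.07, 0.067]
contact_force: [0.0, -0.2, -0.7]
finger_gap: 0.0439
time: 23.1
tcp_pos: [0.4581, 0.1316, 0.1762]
tcp_rot: [0.705, -0.702, -0.07, 0.068]
contact_force: [-0.4, -0.5, -0.3]
finger_gap: 0.0446
```

View pics/b_scene.png

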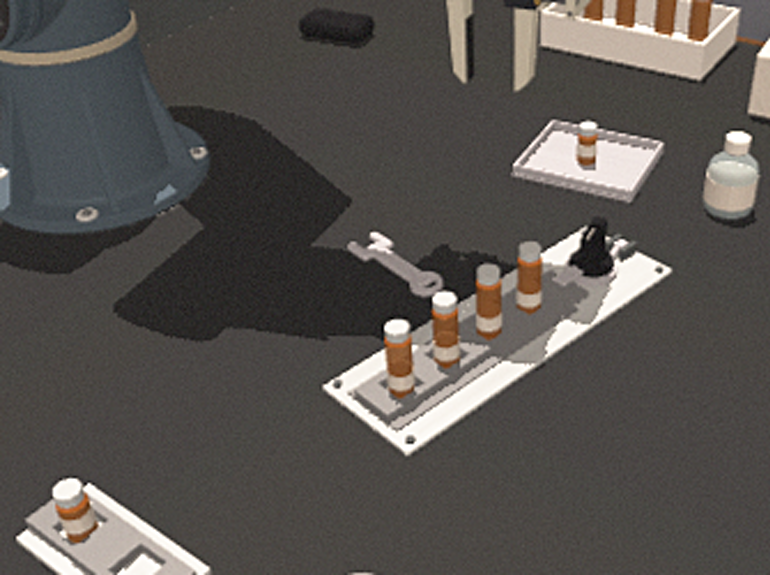

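View pics/b_top.png

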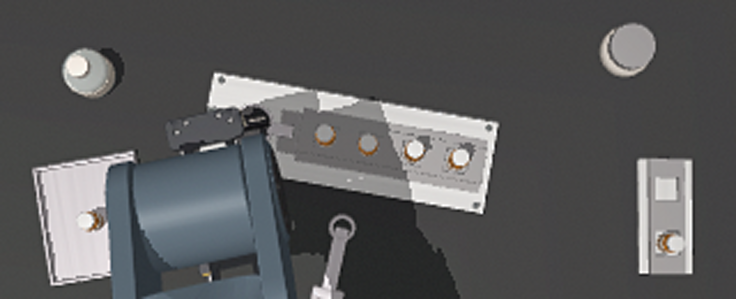

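Run:
```python
from h import *
s=cam('scene');x0,y0,x1,y1=290,170,360,230
cv2.imwrite('pics/b2.png',cv2.resize(cv2.cvtColor(s['color'][y0:y1,x0:x1],cv2.COLOR_RGB2BGR),None,fx=9,fy=9,interpolation=cv2.INTER_CUBIC))
k=np.array([.5694,.131])
for th in(0,.6,1.05,1.2):
    a=np.radians(-11.3)-th;d=.022*np.array([np.cos(a),np.sin(a)])
    print(th,[((proj(s,[*(k+e*d),.0545])[0]-[x0,y0]+.5)*9-.5).round() for e in(-1,1)])
```

```text
0 [array([276., 141.]), array([417., 211.])]
0.6 [array([321., 127.]), array([372., 225.])]
1.05 [array([361., 128.]), array([330., 225.])]
1.2 [array([374., 130.]), array([317., 223.])]
```

View pics/b2.png

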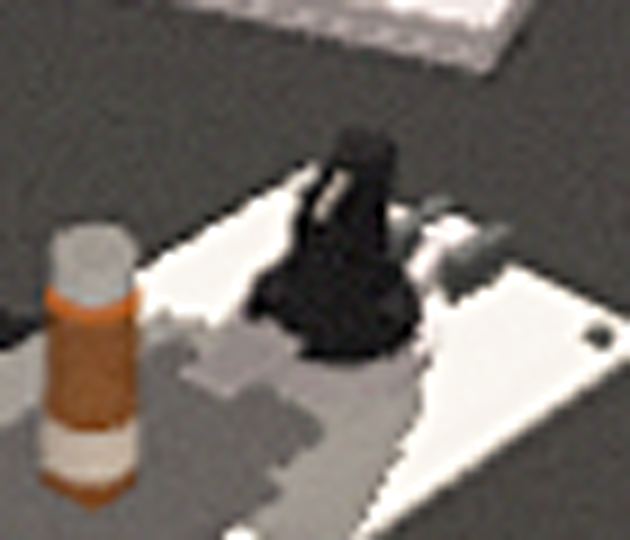

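The white line runs from (345,172) to (320,220). That lines up with the predicted bar end for 1.2 rad at (317,223), and the tongue lies over the rack flange. The arm is clear, so I'm handing in.

```bash
python3 -c "
from bench import env
o=env.get_obs();print(o['time'],abs(o['joint_velocities']).max(),o['contact_force']);env.close_job()"
```

```text
23.25 0.01936692652397853 [-0.23314854  1.29619113 -0.53450139]
the job is handed in; nothing more can be done
```

The short vial is in the discard tray, the tall spare is in the rack gap and the knob is locked. I handed the job in at 23.25 s, and no verdict was reported.

**Last checks:** the final pictures showed:
- The short vial stands upright in the tray.
- Four tall vials stand upright in the rack, with the spare in the second pocket from the knob.
- The short stock vial, bottle, jar and spanner look undisturbed by eye. I did not re-measure them.
- The arm was clear of everything and essentially still.

**Snags and uncertainties:**
- **Spare insertion:** I felt about 1.5 to 3 N of side contact while lowering the spare. I shifted it 1.5 mm toward -y and it then went down freely.
- **Short vial position:** before I gripped it, the two camera views disagreed by about 5 mm. The grasp was sound anyway.
- **Knob angle:** after release it read roughly 1.1 to 1.2 rad. The slope of the white line suggested slightly under 1.2, while its end point matched 1.2. I couldn't measure it more finely, but the knob did not spring back and its tongue lies over the rack's end flange.

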